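Show the burnt cedar plank to the grill lamp

ROBOT

A 7-joint arm with a two-finger parallel gripper is mounted at the origin on the work surface. World frame = base frame: x ahead of the robot, y to its left, z up, the work surface at z = 0. Lengths are in m, angles in rad, forces in N, time in s.
With the tool pointing down it reaches from about 0.4 to 0.875 m from the base axis. Payload 19.3 kg.
Tool frame: the origin (TCP) lies where the fingers leave the gripper's body, on its centre line; the fingertips stand bot.tip_reach ahead of it and the grasp point (between the pads) lies 54 mm ahead of it (bot.tip_reach is the distance from the TCP to the fingertips, in m); z points along the fingers, y is the line along which they close (so a half turn about z gives the same grasp; the last joint's range is limited). The gripper opens to 85 mm and grips with 20 to 120 N. Pads are 22 mm wide; open, the fingers measure 114 mm over their backs; the gripper's body (76 mm by 85 mm) begins 54 mm behind the grasp point. The pads swing forward as they close: fully open they stand 13 mm farther back than shut.
Start: joints at [1.053, 0.521, -0.036, 1.599, 0.021, 1.021, -0.113], TCP at [0.271, -0.563, 0.304] pointing down, gripper open.
Joint ranges: [-2.91, 2.91], [-0.3, 2.13], [-1.5, 1.42], [0.17, 2.43], [-1.26, 4.41], [0.16, 1.93], [-2.52, 2.52]. Speed limits (rad/s): [1.89, 1.89, 2.39, 2.39, 3.01, 3.01, 3.01].

INTERFACE

Orientations are given as [roll, pitch, yaw] about the fixed x, y, z axes, in that order (R = Rz(yaw) Ry(pitch) Rx(roll)).
In Python, from workcell import bot gives the robot as it stands. The module is installed in compiled form; this text tells all that it offers.
- The arm moves only by the shell command python3 -m jog 'ROWS' [FORCE]. ROWS is JSON, a list that holds one entry, the list of rows, each a list of 7 numbers: the shift along the tool's x, y, z in mm, then the turn, a rotation vector about the tool's x, y, z in rad, then the opening, from 0 (shut) to 1 (fully open). In form: [[[tx, ty, tz, wx, wy, wz, fingers], ...]]. A call has 1 to 5 rows; each row shifts and turns the commanded pose from where the row before left it, along the tool's axes as they then stand; what a row does not reach is not made up. A row lasts 1/10 s, in which the tool goes at most 50 mm and 8.59 degrees, less where a joint would pass 70% of its speed; a pose out of reach is approached as far as the arm can. A call is refused whole if a number of a shift passes 50 or a number of a turn 0.15, either way. A call with a gripper value outside its range is refused whole. The fingers move at their own pace and stop on an object; FORCE is the grip in N (left out, the last holds). Time passes only in rows, so rows that do not move let the fingers close. It gives the time, the measured TCP pose, the force, the opening and the grip force at its end, in the units of the state.
- bot.observe(): the state, without advancing time (a new reading comes with each control period).
- bot.grab_frame(name): name is "side" or "top" or "wrist"; returns a dict with "img" (480x640x3 uint8, red, green, blue), "intrinsics" (3x3 intrinsics, pixels), "R" (3x3) and "t" (3): a world point X has camera coordinates R X + t; the wrist camera has in their place "tool_from_camera" (4x4, takes a point from camera to tool coordinates, whose origin is the TCP and whose axes are the flange's). Camera axes: x right, y down, z forward; pixel columns grow to the right and rows downward; lengths in m; the calibration is good to about 2 mm. A picture is of the moment at which its call begins: read the wrist's pose just before it. There is no depth.
- bot.job_done(): hands the job in; it is judged then, once.
Trained networks look in a picture, given as the dict that the camera call returned (one of the last four; its "shot" number tells which), for a name from the list of things; names that differ only in an ending like _2 or _b are one class to them, and where a whole thing is asked for, a point or a joint stands for the part that bears it (a point fixed in the world has none). Each returns a list of dicts, best first, with "conf" (0 to 1); they miss things now and then, are a little off and sometimes report something else, mostly with a low value. They report only what shows in the picture. A call takes as long as a camera call. They do not tell look-alikes from the thing itself.
- bot.trace(query, picture): "region" (480x640 bool, what is visible of it).
- bot.spot_point(query, picture): "xyz" ([x, y, z] in m, in world coordinates, good to about 4 mm: a listed point, or the origin of a listed thing).
The state is a dict: "clock": time; "qpos": joint angles; "qd": joint speeds; "joint_efforts": joint torques, N m; "position": TCP position; "tool_rot": TCP orientation; "force": force on the tool from outside, world axes, zero at the start; "moment": the same for the moment, N m; "grip_width": finger opening in m; "finger_force": force on a finger pad.
Only numpy, scipy, OpenCV 4.12 (cv2) and the standard library are available. Lean on these libraries where they do the work, as an engineer would, in place of code of your own. Each camera call takes 0.05 s, during which the arm holds its last target. There are 200 camera calls.

TASK

Draw the burnt cedar plank straight up out of its slots in the rack in the open drawer, by its top edge, and hold it up in the beam of the grill lamp so the cook can see whether the burnt side is still sound: burnt side to the lens, square across the beam and centred on it, long edges level, about 12 cm from the lens. Finish still holding it there, steady in the air and clear of everything. Leave the lamp untouched and the drawer, the rack, the two fresh planks and all the other things as they are.

Things in the scene. Friction and masses are not known exactly. Their poses are not given: they have to be found in the camera images.
- burnt_plank: Used cedar grilling plank to be shown: 160 long (x) x 11 thick (y) x 80 high (z) mm, about 75 g, standing on its long edge in one of the rack's three slots (which one varies). Brown; its +y side is burnt black, as is that half of its top edge. In the rack the burnt side looks roughly to world +y (the lamp's side). Origin: middle of its lower long edge; z up.
- burnt_face (a point): Centre of the burnt plank's burnt side: 40 mm above its lower edge. Axes as the plank's: +y points straight out of the burnt side, x along the long edges.
- plank_a: Fresh cedar plank, light tan, same size and origin as the burnt one, standing in another slot. Stays in the rack.
- plank_b: Second fresh cedar plank, as plank_a.
- rack: Loose teak rack (700 g) in the left part of the open drawer, 180 (x) x 140 (y) x 55 (z) mm. A comb at each x end has three 14 mm slots at y = -50, 0, +50 mm for the last 10 mm of a plank; between the combs it is open, 39 mm free between neighbouring planks. Planks rest 8 mm above its origin (centre of its underside), tops 88 mm above it, about 100 mm above the shelf.
- lens (a point): Centre of the lit lens (pale yellow disc, 59 mm wide) of the grill lamp, a black gooseneck lamp at the left back, about 0.29 to 0.32 m above the shelf. Black head 68 mm wide, 60 mm long behind the lens, hinged stiffly. +x points out of the lens along the beam (rightward and towards the robot, 10 to 30 degrees below level), y is level, z the head's up.
- lamp: The lamp's foot (110 mm wide, 24 mm high, stays put); origin: centre of the foot's underside, its +x lying below the beam. The 14 mm gooseneck rises from the foot, bows out behind it to 60 mm and carries the head forward at 0.32 m.
- drawer (a joint): Sliding of the stainless drawer, m: 0 as found (half open), positive = farther open towards the robot. It slides at about 5 N. Drawer: 400 wide, side walls 45 mm high, floor 12 mm above the shelf, front panel 420 wide with its top 117 mm above the shelf and a bar handle.
- casing_edge (a point): Middle of the upper front edge of the fixed stainless casing that the drawer slides in, 125 mm above the shelf. x points into the casing (away from the robot), y along the edge. Casing: 380 deep, 420 wide, 125 mm high, with an aluminium tray 16 mm high on the back half of its top.
- red_lid: Red plastic lid, 86 mm across, 16 mm high, lying in the right part of the drawer. Origin: centre of its underside.
- probe: Meat thermometer probe lying in the drawer right of the rack: black handle 75 x 20 x 16 mm, thin steel stem 115 mm towards -x. Origin: underside, between handle and stem.
- skewer_a: Flat aluminium skewer 300 x 6 x 4 mm lying in the drawer along its right wall. Origin: centre of its underside.
- skewer_b: The other skewer, alike.
- salt_cellar: Closed white ceramic salt cellar, 86 mm across, 78 mm high, on the shelf left of the drawer. Origin: centre of its underside.
- spatula: Steel spatula 340 mm long lying on the shelf right of the drawer, along x. Origin: underside, mid-length.
There are look-alikes about, which are no part of the job. What is shaped like the rack but green or turquoise is not meant.

How it is judged:
On the way:
1. the burnt plank is drawn up clear of the slots, upright and still over the rack (z of burnt_plank in the frame of rack above 0.058 m and x of burnt_plank in the frame of rack between -0.05 and 0.05 m and y of burnt_plank in the frame of rack between -0.1 and 0.1 m and angle between burnt_plank's own z axis and vertical below 0.3 rad and contact force between burnt_plank and the fingers above 1 N), for 0.05 s.
At the end, for the whole second after the job is handed in: The fingers alone hold the burnt plank at rest in the air, over 0.14 m up; its burnt side faces the lens, centre 90 to 150 mm from it and within 25 mm of the beam axis, square to the beam and long edges level within 0.2 rad; rack standing, fresh planks in it (x of burnt_face in the frame of lens between 0.09 and 0.15 m and y of burnt_face in the frame of lens between -0.025 and 0.025 m and z of burnt_face in the frame of lens between -0.025 and 0.025 m and y of lens in the frame of burnt_face above 0.05 m and angle between the y axis of burnt_face and the x axis of lens, either way round below 0.2 rad and angle between burnt_face's own x axis and vertical between 1.371 and 1.771 rad and contact force between burnt_plank and the fingers above 1 N and height (world z) of burnt_plank above 0.14 m and contact force between burnt_plank and lamp below 0.2 N and contact force between burnt_plank and the arm below 0.2 N and linear speed of burnt_plank below 0.02 m/s and angular speed of burnt_plank below 0.15 rad/s and angle between rack's own z axis and vertical below 0.1 rad and z of each of plank_a, plank_b in the frame of rack below 0.02 m); the arm keeps its last pose, push and grip.
It fails at once if the lamp is struck (contact force between lamp and anything else above 2 N).
It fails at once if the drawer is pushed more than 25 mm (value of joint drawer above 0.025 m or value of joint drawer below -0.025 m).
It fails at once if the rack is shifted more than 30 mm or tipped (distance of rack from where it was at the start of the episode above 0.03 m or angle between rack's own z axis and vertical above 0.2 rad).
It fails at once if a fresh plank is moved more than 30 mm (distance of any of plank_a, plank_b from where it was at the start of the episode above 0.03 m).
It fails at once if another thing is moved more than 30 mm or the salt cellar tipped (distance of any of red_lid, probe, skewer_a, skewer_b, salt_cellar, spatula from where it was at the start of the episode above 0.03 m or angle between salt_cellar's own z axis and vertical above 0.3 rad).
It also fails if it takes over 35 s, if anything falls off the work surface, if the arm or the gripper's body presses on something with over 40 N, if the wrist force passes 120 N, or if a joint passes its speed limit or range.

## Working session

There is one attempt and no reset: what is moved stays moved. The work goes in short steps, Python scripts to look and compute and a shell command to move; the robot and the scene stay as the last step left them, time stands still between calls to the robot, and variables do not carry over. Pictures are saved under pics/ and viewed, at most 10 in all, crops included, and the job is handed in when it is done.

```bash
mkdir -p pics; python3 - <<'E'
from workcell import bot
import cv2,numpy as np
s=bot.observe();print({k:np.round(v,3).tolist() for k,v in s.items()},bot.tip_reach)
for c in ["top","side"]:
    p=bot.grab_frame(c)
    cv2.imwrite(f"pics/{c}0.png",p["img"][:,:,::-1])
    print(c,np.round(p["intrinsics"],1).tolist(),np.round(p["R"],4).tolist(),np.round(p["t"],4).tolist())
    for q in ["burnt_plank","burnt_face","plank_a","rack","lens","lamp","casing_edge","salt_cellar"]:
        for d in bot.spot_point(q,p)[:3]: print(q,np.round(d["xyz"],3).tolist(),round(d["conf"],2))
E
```

```text
{'clock': 0.0, 'qpos': [1.053, 0.522, -0.036, 1.6, 0.021, 1.021, -0.113], 'qd': [-0.001, -0.001, -0.0, 0.002, 0.0, -0.001, -0.001], 'joint_efforts': [0.001, -92.71, 1.981, -36.994, 0.018, 0.008, -0.0], 'position': [0.27, -0.563, 0.303], 'tool_rot': [-3.14, 0.0, 0.448], 'force': [-0.404, 0.235, 0.297], 'moment': [0.013, -0.014, -0.009], 'finger_force': 0.0, 'grip_width': 0.085} 0.0726
top [[581.0, 0.0, 321.7], [0.0, 581.0, 238.2], [0.0, 0.0, 1.0]] [[-0.0025, -1.0, 0.0062], [-0.9961, 0.002, -0.0886], [0.0886, -0.0064, -0.996]] [-0.1163, 0.4483, 1.6197]
burnt_plank [0.51, 0.066, 0.017] 0.61
burnt_plank [0.512, 0.117, 0.022] 0.47
burnt_face [0.51, 0.075, 0.062] 0.94
burnt_face [0.551, -0.202, 0.012] 0.36
plank_a [0.511, 0.114, 0.018] 0.93
plank_a [0.498, 0.017, 0.021] 0.9
rack [0.511, 0.067, 0.012] 0.95
rack [0.218, 0.276, -0.002] 0.71
rack [0.193, -0.351, -0.004] 0.71
lens [0.57, 0.332, 0.296] 0.85
lamp [0.615, 0.416, 0.0] 0.91
lamp [0.538, -0.07, 0.013] 0.37
casing_edge [0.623, -0.048, 0.127] 0.77
casing_edge [0.51, 0.064, 0.016] 0.75
salt_cellar [0.42, 0.341, -0.0] 0.79
side [[482.2, 0.0, 315.1], [0.0, 482.2, 230.0], [0.0, 0.0, 1.0]] [[0.6621, -0.7493, -0.0166], [-0.3939, -0.329, -0.8583], [0.6376, 0.5747, -0.513]] [-0.3797, 0.3096, 1.4163]
burnt_plank [0.51, 0.069, 0.024] 0.59
burnt_face [0.511, 0.073, 0.06] 0.83
plank_a [0.505, 0.018, 0.023] 0.65
plank_a [0.521, 0.115, 0.021] 0.49
rack [0.192, -0.353, -0.001] 0.81
lens [0.572, 0.329, 0.294] 0.6
lens [0.509, 0.071, 0.059] 0.57
lens [0.42, 0.338, -0.002] 0.55
lamp [0.61, 0.413, 0.001] 0.77
casing_edge [0.62, -0.046, 0.126] 0.66
salt_cellar [0.421, 0.335, -0.002] 0.77
```

View pics/top0.png

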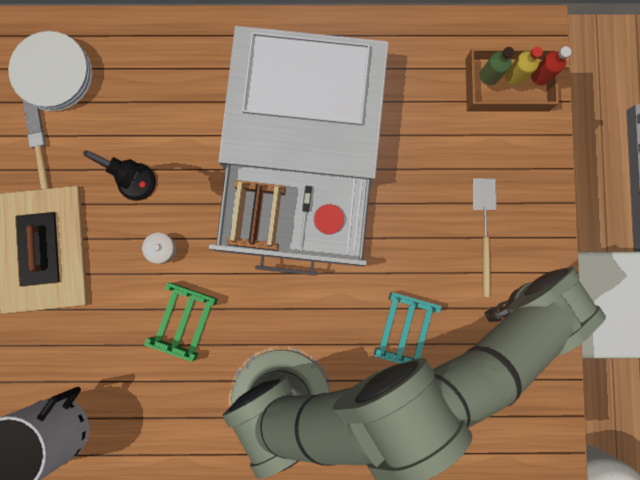

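View pics/side0.png

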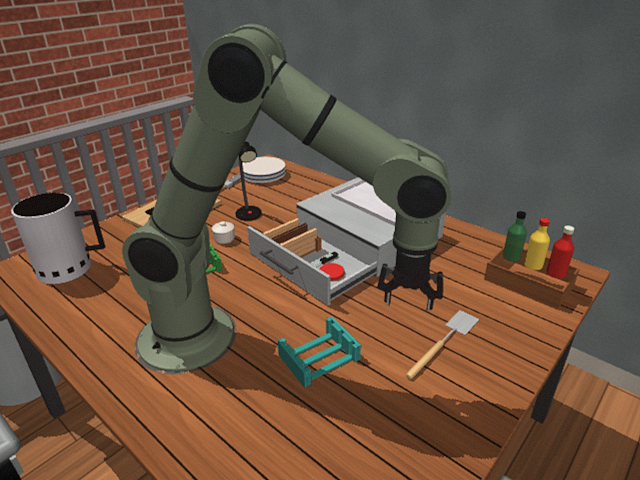

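Candidates in the top view are the teak rack's planks: light tan at (237,213) and (273,217), and dark/burnt at (257,214). The look-alikes are the green rack at (180,322) and the turquoise one at (408,328). There is also a dark slab on the board at (37,248). I choose the dark middle plank at (257,214), and check it in a crop.

```bash
cat > h.py <<'E'
from workcell import bot
import numpy as np,cv2
from scipy.spatial.transform import Rotation as Ro
def pose():
    s=bot.observe(); return np.array(s["position"]),Ro.from_euler("xyz",s["tool_rot"])
def delta(tp,tR):
    p,R=pose(); d=R.inv().apply(np.array(tp)-p)*1000; w=(R.inv()*tR).as_rotvec()
    print("total shift in current tool axes mm",d.round(1),"rotvec",w.round(3)); return d,w
def wristcam(pic,p,R):
    T=np.array(pic["tool_from_camera"]); Rc=R.as_matrix()@T[:3,:3]; c=p+R.apply(T[:3,3])
    return Rc.T,-Rc.T@c
def plane(pix,K,R,t,z):
    ray=np.c_[pix,np.ones(len(pix))]@np.linalg.inv(K).T@R; c=-R.T@t
    return c+ray*((z-c[2])/ray[:,2])[:,None]
E
python3 - <<'E'
from h import *
p=bot.grab_frame("top");K,R,t=[np.array(p[k]) for k in("intrinsics","R","t")]
cv2.imwrite("pics/crop.png",cv2.resize(p["img"][165:265,200:310,::-1],None,fx=5,fy=5,interpolation=2))
for q in ["burnt_plank","plank_a","rack"]:
    for d in bot.trace(q,p)[:2]:
        m=d["region"].astype(np.uint8); c=np.argwhere(m)[:,::-1].astype(np.float32)
        X=plane(c,K,R,t,0.1 if q!="rack" else .06)[:,:2]; u,s,v=np.linalg.svd(X-X.mean(0),full_matrices=False)
        v0=v[0]*np.sign(v[0,0]);print(q,round(d["conf"],2),len(c),c.mean(0),X.mean(0).round(3),"yaw",np.arctan2(v0[1],v0[0]).round(3))
T=np.array(bot.grab_frame("wrist")["tool_from_camera"]);print(T.round(3).tolist())
E
```

```text
plank_a 0.8 464 [237.31465 212.64224] [0.51 0.11] yaw -0.119
plank_a 0.59 330 [273.06668 216.95758] [0.499 0.014] yaw -0.109
rack 0.97 1610 [404.56024 328.20248] [ 0.198 -0.342] yaw -0.484
rack 0.64 1936 [181.07439 323.16013] [0.214 0.265] yaw -0.335
[[0.0, -0.949, -0.316, 0.081], [1.0, -0.0, 0.001, -0.0], [-0.001, -0.316, 0.949, -0.071], [0.0, 0.0, 0.0, 1.0]]
```

View pics/crop.png

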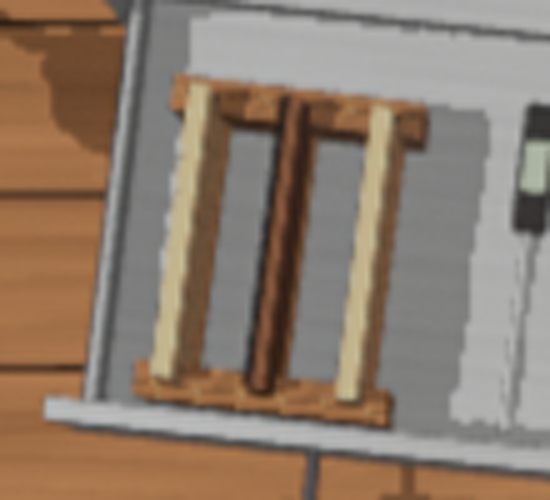

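The crop shows the burnt plank in the middle slot of the teak rack, at crop pixels (290,100) to (262,390). Its left (+y) half is black, it has light planks on both sides, and its yaw is about -0.11. Next I move above the rack.

```bash
python3 -m jog '[[[33,-36,0,0,0,0,0.5],[33,-36,0,0,0,0,0.5],[33,-36,0,0,0,0,0.5],[33,-36,0,0,0,0,0.5],[33,-36,0,0,0,0,0.5]]]' 40
python3 -m jog '[[[33,-36,0,0,0,0,0.5],[33,-36,0,0,0,0,0.5],[33,-36,0,0,0,0,0.5],[33,-36,0,0,0,0,0.5],[33,-36,0,0,0,0,0.5]]]'
python3 -m jog '[[[33,-36,0,0,0,0,0.5],[33,-36,0,0,0,0,0.5],[33,-36,0,0,0,0,0.5],[0,0,0,0,0,-0.149,0.5],[0,0,0,0,0,-0.149,0.5]]]'
for i in 1 2 3; do python3 -m jog '[[[0,0,0,0,0,-0.149,0.5],[0,0,0,0,0,-0.149,0.5],[0,0,0,0,0,-0.149,0.5],[0,0,0,0,0,-0.149,0.5],[0,0,0,0,0,-0.149,0.5]]]';done
python3 -c "
from h import *
print(bot.observe()['qpos'],bot.observe()['clock']);delta([.46,.06,.33],Ro.from_euler('xyz',[np.pi,0,3.03]))"
```

```text
clock: 1.65
position: [0.3416, -0.3279, 0.3041]
tool_rot: [3.141, -0.0, 0.448]
force: [1.3, -0.1, -0.6]
grip_width: 0.0426
finger_force: 0.0
clock: 2.15
position: [0.4124, -0.0941, 0.3042]
tool_rot: [3.141, -0.001, 0.448]
force: [2.0, -0.1, 0.8]
grip_width: 0.0425
finger_force: 0.0
clock: 2.65
position: [0.4548, 0.046, 0.3039]
tool_rot: [-3.141, -0.0, 0.755]
force: [0.9, -1.3, -0.1]
grip_width: 0.0424
finger_force: 0.0
clock: 3.15
position: [0.4547, 0.0442, 0.304]
tool_rot: [3.141, 0.0, 1.497]
force: [0.3, -0.4, -0.8]
grip_width: 0.0427
finger_force: 0.0
clock: 3.65
position: [0.4547, 0.0442, 0.304]
tool_rot: [3.141, 0.0, 2.242]
force: [-0.4, 0.7, -1.4]
grip_width: 0.0427
finger_force: 0.0
clock: 4.15
position: [0.4547, 0.0441, 0.304]
tool_rot: [-3.141, 0.0, 2.987]
force: [0.2, 0.0, 0.8]
grip_width: 0.0427
finger_force: 0.0
[ 0.46909893  0.35311269 -0.86003589  1.99259225  0.33095571  0.93956589
  0.85661136] 4.15
total shift in current tool axes mm [ -2.8  16.5 -26. ] rotvec [-0.     0.    -0.043]
```

```bash
python3 - <<'E'
from h import *
p,R=pose(); pic=bot.grab_frame("wrist");K=np.array(pic["intrinsics"]);Rw,tw=wristcam(pic,p,R)
print(K[0,0],p,R.as_euler("xyz"))
cv2.imwrite("pics/w1.png",pic["img"][:,:,::-1])
for q in ["burnt_plank","burnt_face","rack"]:
    for d in bot.spot_point(q,pic)[:2]: print(q,np.round(d["xyz"],4),round(d["conf"],2))
for q in ["plank_a","burnt_plank"]:
  for d in bot.trace(q,pic)[:2]:
    m=d["region"];c=np.argwhere(m)[:,::-1].astype(np.float32)
    X=plane(c,K,Rw,tw,.1)[:,:2];u,s,v=np.linalg.svd(X-X.mean(0),full_matrices=False);v0=v[0]*np.sign(v[0,0])
    print(q,round(d["conf"],2),c.mean(0),X.mean(0).round(4),X.min(0).round(3),X.max(0).round(3),np.arctan2(v0[1],v0[0]).round(3))
np.savez("w1.npz",K=K,R=Rw,t=tw)
E
```

```text
404.14432472184455 [0.45473519 0.0441412  0.30403469] [-3.14149383e+00  3.41433253e-04  2.98671553e+00]
burnt_plank [0.5145 0.0667 0.0234] 0.55
burnt_face [0.5133 0.0718 0.0588] 0.94
burnt_face [ 0.5419 -0.07    0.012 ] 0.72
rack [0.5086 0.07   0.0101] 0.75
plank_a 0.64 [421.07407 247.87645] [0.4854 0.1118] [0.427 0.093] [0.567 0.13 ] -0.094
plank_a 0.62 [296.55856 271.05685] [0.4905 0.0195] [0.417 0.002] [0.582 0.034] -0.129
burnt_plank 0.81 [359.5547  269.92322] [0.4968 0.0656] [0.422 0.051] [0.589 0.081] -0.114
```

View pics/w1.png

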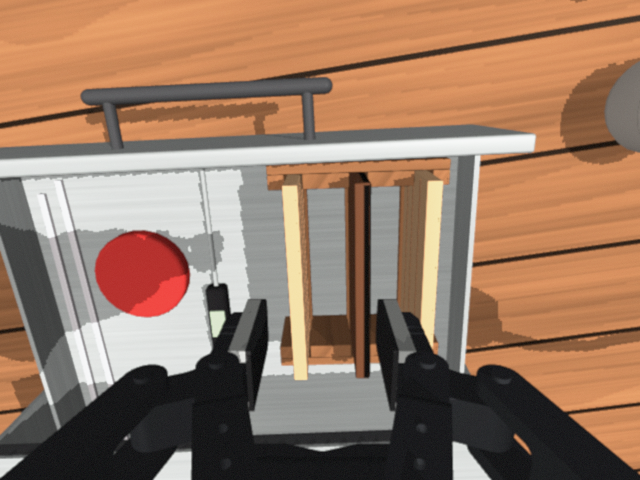

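The wrist view confirms it: the burnt plank's top edge runs from (361,174) to (363,377), with the black half to the right (+y), and tan planks are on both sides.

```bash
python3 - <<'E'
from h import *
w=np.load("w1.npz")
X=plane(np.array([[361,174],[363,377],[291,178],[301,379],[434,180]]),w["K"],w["R"],w["t"],.1);print(X.round(4))
d=X[1]-X[0];print(np.arctan2(d[1],d[0]),(X[0]+X[1])/2)
d=X[3]-X[2];print(np.arctan2(d[1],d[0]),np.linalg.norm(d))
E
```

```text
[[0.4244 0.0757 0.1   ]
 [0.5885 0.0569 0.1   ]
 [0.4197 0.0281 0.1   ]
 [0.5827 0.0069 0.1   ]
 [0.4361 0.1245 0.1   ]]
-0.11407021054378157 [0.50641102 0.06626371 0.1       ]
-0.12936688470147167 0.16432280800714982
```

```bash
python3 - <<'E'
from h import *
p,R=pose();L=np.array([.571,.331,.295])
tv=np.array([-.316,0,.949]);tc=np.array([.081,0,-.071])
C=L+np.array([-.16,-.22,.18]);v=(L-C)/np.linalg.norm(L-C);c=R.apply(tv);ax=np.cross(c,v);a=np.arctan2(np.linalg.norm(ax),c@v)
T=Ro.from_rotvec(ax/np.linalg.norm(ax)*a)*R
tp=C-T.apply(tc);print(tp,T.apply([0,0,1]));delta(tp,T)
E
```

```text
[0.50274481 0.16152224 0.44985257] [ 0.19747482  0.71056473 -0.67535284]
total shift in current tool axes mm [ -28.2  123.6 -145.9] rotvec [-0.806 -0.205 -0.269]
```

```bash
python3 -m jog '[[[-7,31,-36,0,0,0,0.5],[-7,31,-36,0,0,0,0.5],[-7,31,-36,0,0,0,0.5],[-7,31,-36,0,0,0,0.5]]]'
python3 -m jog '[[[0,0,0,-0.134,-0.034,-0.045,0.5],[0,0,0,-0.134,-0.034,-0.045,0.5],[0,0,0,-0.134,-0.034,-0.045,0.5],[0,0,0,-0.134,-0.034,-0.045,0.5],[0,0,0,-0.134,-0.034,-0.045,0.5]]]'
python3 -m jog '[[[0,0,0,-0.134,-0.034,-0.045,0.5],[0,0,0,0,0,0,0.5]]]'
python3 - <<'E'
from h import *
p,R=pose(); pic=bot.grab_frame("wrist");K=np.array(pic["intrinsics"]);Rw,tw=wristcam(pic,p,R)
cv2.imwrite("pics/w2.png",pic["img"][:,:,::-1])
np.savez("w2.npz",K=K,R=Rw,t=tw)
for q in ["lens","lamp"]:
    for d in bot.spot_point(q,pic)[:2]: print(q,np.round(d["xyz"],4),round(d["conf"],2))
print(bot.observe()["qpos"])
E
```

```text
clock: 4.85
position: [0.5022, 0.1633, 0.4497]
tool_rot: [-3.142, 0.001, 2.978]
force: [0.2, 0.1, -0.3]
grip_width: 0.0429
finger_force: 0.0
clock: 5.35
position: [0.5022, 0.1621, 0.4485]
tool_rot: [2.482, 0.233, 3.134]
force: [1.2, 1.1, -1.7]
grip_width: 0.0428
finger_force: 0.0
clock: 5.55
position: [0.5027, 0.159, 0.4462]
tool_rot: [2.348, 0.281, 3.141]
force: [0.0, -0.7, -0.1]
grip_width: 0.0425
finger_force: 0.0
lens [0.5714 0.3275 0.2937] 0.78
lamp [ 0.6143  0.4179 -0.0011] 0.81
[ 0.9538163   0.44403784 -1.35878754  1.90653363 -0.39115401  0.69870328
  1.66538819]
```

View pics/w2.png

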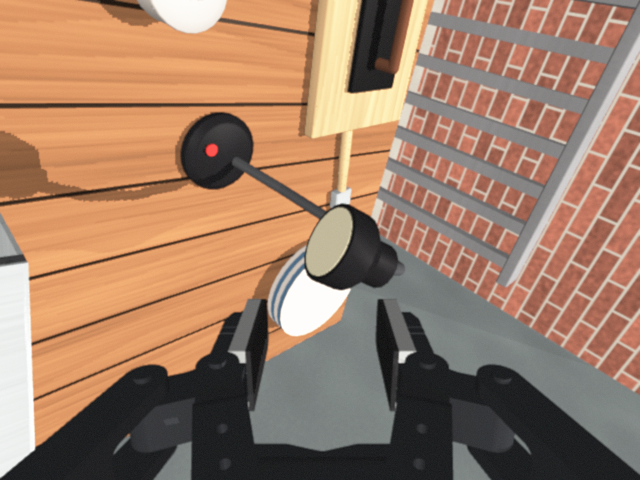

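The lens is a pale ellipse at (329,242), about 45 x 75 px. I fit the 3D disc to it.

```bash
python3 - <<'E'
from h import *
from scipy.optimize import least_squares
w=np.load("w2.npz");K,R,t=w["K"],w["R"],w["t"]
im=cv2.imread("pics/w2.png").astype(int)
m=(np.abs(im-im[242,329]).max(2)<45).astype(np.uint8)
n,lab,st,_=cv2.connectedComponentsWithStats(m,connectivity=4);l=lab[242,329];print(st[l])
cs=max(cv2.findContours((lab==l).astype(np.uint8),0,1)[0],key=len)
cs=cv2.convexHull(cs); e=cv2.fitEllipse(cs);print(e)
full=max(cv2.findContours((lab==l).astype(np.uint8),0,1)[0],key=len)[:,0].astype(float)
e=cv2.fitEllipse(full.astype(np.float32)); print(e)
def beam(az,el): return np.array([np.cos(az)*np.cos(el),np.sin(az)*np.cos(el),np.sin(el)])
ph=np.linspace(0,2*np.pi,72,endpoint=False)
ea,eb,th=e[1][0]/2+.5,e[1][1]/2+.5,np.radians(e[2])
E=np.c_[e[0][0]+ea*np.cos(ph)*np.cos(th)-eb*np.sin(ph)*np.sin(th),e[0][1]+ea*np.cos(ph)*np.sin(th)+eb*np.sin(ph)*np.cos(th)]
def res(x):
    b=beam(x[3],x[4]);y=np.cross([0,0,1],b);y/=np.linalg.norm(y);z=np.cross(b,y)
    X=x[:3]+.0295*(np.outer(np.cos(ph2),y)+np.outer(np.sin(ph2),z))
    q=(X@R.T+t)@K.T;q=q[:,:2]/q[:,2:]
    d=np.linalg.norm(E[:,None]-q[None],axis=2);return d.min(1)
ph2=np.linspace(0,2*np.pi,1440)
for az,el in((-2,-.35),(-2.4,-.2),(-1.7,-.5),(-1.5,-.1)):
    s=least_squares(res,[.571,.33,.294,az,el],x_scale=[.01,.01,.01,.1,.1]);print(s.cost.round(2),s.x[:3].round(4),np.degrees(s.x[3:]).round(1))
E
```

```text
[ 306  208   46   68 2121]
((328.7421569824219, 241.44769287109375), (36.68364715576172, 72.91133117675781), 25.337894439697266)
((328.7328186035156, 241.55088806152344), (35.925357818603516, 72.427001953125), 25.28623390197754)
0.06 [0.5717 0.3317 0.2965] [-116.6  -26.8]
0.06 [0.5717 0.3317 0.2966] [-116.7  -26.8]
0.06 [0.5716 0.3316 0.2966] [-116.6  -26.8]
0.06 [0.5718 0.3317 0.2965] [-116.6  -26.8]
```

```bash
python3 -m jog '[[[0,0,0,0.134,0.034,0.045,0.5],[0,0,0,0.134,0.034,0.045,0.5],[0,0,0,0.134,0.034,0.045,0.5],[0,0,0,0.134,0.034,0.045,0.5],[0,0,0,0.134,0.034,0.045,0.5]]]'
python3 -m jog '[[[0,0,0,0.134,0.034,0.045,0.5],[0,0,0,0,0,0,0.5],[0,0,0,0,0,0,0.5]]]'
python3 -c "
from h import *
delta([.507,.0665,.134],Ro.from_euler('xyz',[np.pi,0,3.022]))"
```

```text
clock: 6.2
position: [0.5018, 0.1634, 0.451]
tool_rot: [3.012, 0.045, 3.021]
force: [0.0, -0.0, -0.1]
grip_width: 0.043
finger_force: 0.0
clock: 6.5
position: [0.5017, 0.1641, 0.4489]
tool_rot: [3.134, 0.004, 2.986]
force: [-0.3, 0.1, 0.0]
grip_width: 0.0426
finger_force: 0.0
total shift in current tool axes mm [-19.2 -97.9 314.3] rotvec [ 0.007  0.004 -0.036]
```

Go to about 100 mm above the grasp, then check.

```bash
python3 -m jog '[[[-4,-20,42,0.007,0.004,-0.036,0.5],[-4,-20,42,0,0,0,0.5],[-4,-20,42,0,0,0,0.5],[-4,-19,42,0,0,0,0.5],[-3,-19,42,0,0,0,0.5]]]'
python3 -m jog '[[[0,0,0,0,0,0,0.5],[0,0,0,0,0,0,0.5]]]'
python3 - <<'E'
from h import *
delta([.507,.0665,.134],Ro.from_euler('xyz',[np.pi,0,3.022]))
p,R=pose(); pic=bot.grab_frame("wrist");cv2.imwrite("pics/w3.png",pic["img"][:,:,::-1])
w=wristcam(pic,p,R);np.savez("w3.npz",K=np.array(pic["intrinsics"]),R=w[0],t=w[1])
E
```

```text
clock: 7.0
position: [0.5077, 0.0604, 0.2372]
tool_rot: [3.141, -0.0, 3.016]
force: [2.1, 0.4, -0.2]
grip_width: 0.0428
finger_force: 0.0
clock: 7.2
position: [0.5078, 0.0616, 0.2383]
tool_rot: [-3.141, -0.002, 3.016]
force: [0.5, -0.3, 0.6]
grip_width: 0.0426
finger_force: 0.0
total shift in current tool axes mm [  1.2   4.8 104.3] rotvec [-0.    -0.002 -0.006]
```

View pics/w3.png

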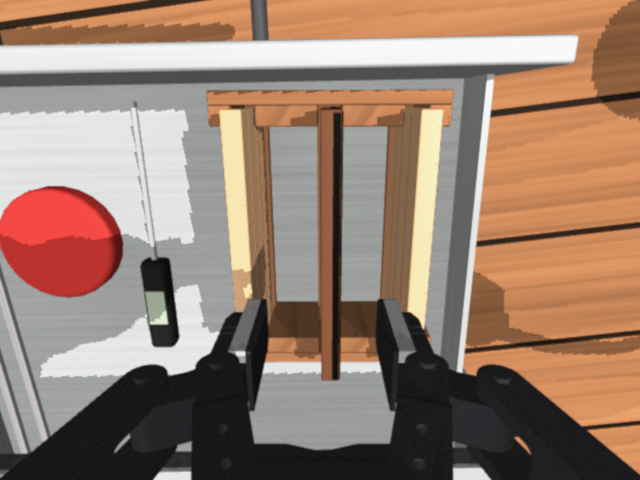

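The top edge runs from (331,108) to (330,379). I recompute its centre and the remaining shift from these.

```bash
python3 - <<'E'
from h import *
w=np.load("w3.npz")
X=plane(np.array([[331,108],[330.5,379],[231,109],[243,340],[431,109]]),w["K"],w["R"],w["t"],.1);print(X.round(4))
d=X[1]-X[0];y=np.arctan2(d[1],d[0]);c=(X[0]+X[1])/2;print(y,c)
delta([c[0],c[1],.134],Ro.from_euler('xyz',[np.pi,0,np.pi+y]))
E
```

```text
[[0.4298 0.0758 0.1   ]
 [0.5882 0.0567 0.1   ]
 [0.4242 0.0267 0.1   ]
 [0.5542 0.0083 0.1   ]
 [0.4365 0.1247 0.1   ]]
-0.11964140302671504 [0.50900324 0.06626492 0.1       ]
total shift in current tool axes mm [ -0.4   3.9 105.2] rotvec [-0.    -0.001 -0.004]
```

```bash
python3 -m jog '[[[0,2,25,0,0,-0.004,0.5],[0,2,25,0,0,0,0.5],[0,0,25,0,0,0,0.5],[0,0,20,0,0,0,0.5],[0,0,10,0,0,0,0.5]]]'
python3 -m jog '[[[0,0,0,0,0,0,0.5],[0,0,0,0,0,0,0.15],[0,0,0,0,0,0,0.05],[0,0,0,0,0,0,0],[0,0,0,0,0,0,0]]]' 40
python3 -m jog '[[[0,0,0,0,0,0,0],[0,0,0,0,0,0,0]]]'
```

```text
clock: 7.75
position: [0.5084, 0.0669, 0.1331]
tool_rot: [-3.141, -0.002, 3.023]
force: [-0.9, 1.1, 0.3]
grip_width: 0.0425
finger_force: 0.0
clock: 8.25
position: [0.5085, 0.0665, 0.134]
tool_rot: [-3.14, -0.001, 3.023]
force: [-2.3, -0.5, 10.5]
grip_width: 0.011
finger_force: 39.9
clock: 8.45
position: [0.5085, 0.0665, 0.134]
tool_rot: [-3.14, -0.001, 3.023]
force: [-2.0, 0.0, 10.1]
grip_width: 0.0106
finger_force: 39.9
```

```bash
python3 -m jog '[[[0,0,-8,0,0,0,0],[0,0,-12,0,0,0,0],[0,0,-15,0,0,0,0],[0,0,-15,0,0,0,0],[0,0,-15,0,0,0,0]]]'
python3 -m jog '[[[0,0,-15,0,0,0,0],[0,0,-10,0,0,0,0],[0,0,0,0,0,0,0],[0,0,0,0,0,0,0],[0,0,0,0,0,0,0]]]'
python3 - <<'E'
from h import *
L=np.array([.5716,.3305,.2955]);az,el=np.radians([-116.6,-26.8])
b=np.array([np.cos(az)*np.cos(el),np.sin(az)*np.cos(el),np.sin(el)])
y=-b;x=np.cross(y,[0,0,1]);x/=np.linalg.norm(x);z=np.cross(x,y)
T=Ro.from_matrix(np.c_[-x,y,-z])
h=0.020 # grasp point above face centre
g=L+.12*b-.0055*y+h*z; tp=g+.054*z
print(T.as_euler("xyz"),tp,L+.12*b);delta(tp,T)
np.savez("goal.npz",tp=tp,R=T.as_matrix())
p,R=pose();pic=bot.grab_frame("wrist");cv2.imwrite("pics/w4.png",pic["img"][:,:,::-1])
for q in("burnt_plank","burnt_face","rack"):
  for d in bot.spot_point(q,pic)[:1]:print(q,d["xyz"].round(4) if hasattr(d["xyz"],"round") else d["xyz"],d["conf"])
print(p)
E
```

```text
clock: 8.95
position: [0.5082, 0.0665, 0.1995]
tool_rot: [-3.14, -0.002, 3.023]
force: [-0.0, -0.6, 0.2]
grip_width: 0.0106
finger_force: 39.0
clock: 9.45
position: [0.5079, 0.0664, 0.2222]
tool_rot: [-3.14, -0.004, 3.023]
force: [0.0, 0.3, -0.1]
grip_width: 0.0106
finger_force: 39.0
[2.67384441 0.         2.67733507] [0.50650279 0.20050387 0.30496622] [0.52364039 0.23472687 0.2413947 ]
total shift in current tool axes mm [ 17.6 132.8 -83. ] rotvec [-0.466 -0.085  0.338]
burnt_plank [0.5109, 0.0679, 0.1112] 0.81
[0.5079288  0.06641521 0.22218034]
```

View pics/w4.png

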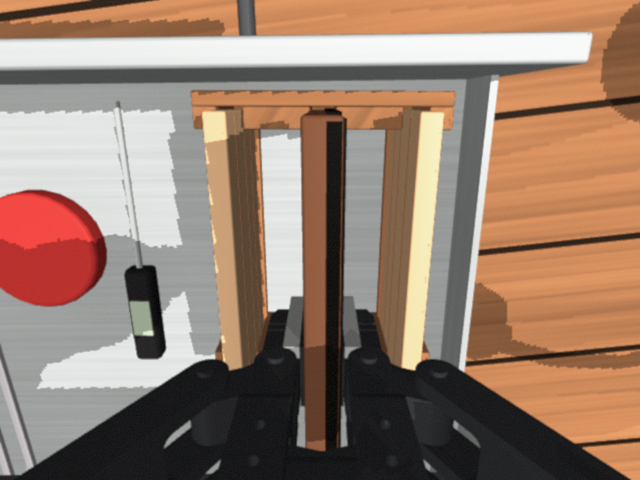

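The plank is gripped and clear of the rack, with the fresh planks still in place. Next: raise, then reorient away from the lamp.

```bash
python3 -m jog '[[[2,10,-20,0,0,0,0],[4,15,-20,0,0,0,0],[4,15,-20,0,0,0,0],[4,15,-20,0,0,0,0],[4,10,-10,0,0,0,0]]]'
python3 -m jog '[[[0,0,0,-0.058,-0.011,0.042,0],[0,0,0,-0.058,-0.011,0.042,0],[0,0,0,-0.058,-0.011,0.042,0],[0,0,0,-0.058,-0.011,0.042,0],[0,0,0,-0.058,-0.011,0.042,0]]]'
python3 -m jog '[[[0,0,0,-0.058,-0.011,0.042,0],[0,0,0,-0.058,-0.011,0.042,0],[0,0,0,-0.058,-0.011,0.042,0],[0,0,0,0,0,0,0],[0,0,0,0,0,0,0]]]'
python3 -c "
from h import *
g=np.load('goal.npz');delta(g['tp'],Ro.from_matrix(g['R']));print(bot.observe()['qpos'])"
```

```text
clock: 10.15
position: [0.4984, 0.1345, 0.314]
tool_rot: [-3.141, -0.002, 3.024]
force: [-0.1, 0.4, -1.2]
grip_width: 0.01
finger_force: 39.1
clock: 10.65
position: [0.4982, 0.1331, 0.3123]
tool_rot: [2.848, 0.021, 2.806]
force: [0.8, 0.3, -0.6]
grip_width: 0.0107
finger_force: 39.2
clock: 11.15
position: [0.4982, 0.1329, 0.3124]
tool_rot: [2.676, 0.005, 2.679]
force: [0.2, -0.7, -0.1]
grip_width: 0.0104
finger_force: 39.2
total shift in current tool axes mm [22.8 54.1 35.4] rotvec [-0.002  0.003  0.004]
[ 0.58220158  0.4041604  -0.98260878  2.03235248  0.01332611  0.53787975
  0.79585595]
```

```bash
python3 -m jog '[[[4,10,7,-0.002,0.003,0.004,0],[5,12,8,0,0,0,0],[5,12,8,0,0,0,0],[5,12,7,0,0,0,0],[4,8,5,0,0,0,0]]]'
python3 -m jog '[[[0,0,0,0,0,0,0],[0,0,0,0,0,0,0],[0,0,0,0,0,0,0]]]'
python3 - <<'E'
from h import *
g=np.load('goal.npz');delta(g['tp'],Ro.from_matrix(g['R']))
for c in("top","side"):
    p=bot.grab_frame(c)
    if c=="top": cv2.imwrite("pics/f.png",cv2.resize(p["img"][120:280,60:290,::-1],None,fx=3.4,fy=3.4,interpolation=2))
    for q in("burnt_plank","burnt_face","lens","plank_a","rack"):
        for d in bot.spot_point(q,p)[:2]:print(c,q,np.round(d["xyz"],3),round(d["conf"],2))
E
```

```text
clock: 11.65
position: [0.5064, 0.2024, 0.306]
tool_rot: [2.673, 0.001, 2.679]
force: [0.4, -0.2, -0.1]
grip_width: 0.0104
finger_force: 39.2
clock: 11.95
position: [0.5065, 0.2003, 0.3058]
tool_rot: [2.673, 0.001, 2.677]
force: [-0.5, 0.5, -1.0]
grip_width: 0.0106
finger_force: 39.2
total shift in current tool axes mm [ 0.1 -0.2  0.8] rotvec [ 0.001  0.001 -0.   ]
top burnt_plank [0.534 0.248 0.202] 0.97
top burnt_face [0.526 0.234 0.247] 0.91
top burnt_face [ 0.551 -0.204  0.017] 0.75
top lens [0.57  0.331 0.297] 0.97
top lens [0.501 0.016 0.021] 0.66
top plank_a [0.5   0.016 0.021] 0.88
top plank_a [ 0.623 -0.05   0.126] 0.65
top rack [0.217 0.274 0.   ] 0.95
top rack [0.512 0.067 0.008] 0.7
side burnt_plank [0.533 0.246 0.209] 0.74
side burnt_plank [0.57  0.328 0.293] 0.32
side burnt_face [0.529 0.236 0.246] 0.94
side lens [0.569 0.33  0.292] 0.5
side plank_a [0.514 0.115 0.02 ] 0.74
side plank_a [0.508 0.021 0.024] 0.6
side rack [ 0.19  -0.352 -0.002] 0.71
```

View pics/f.png

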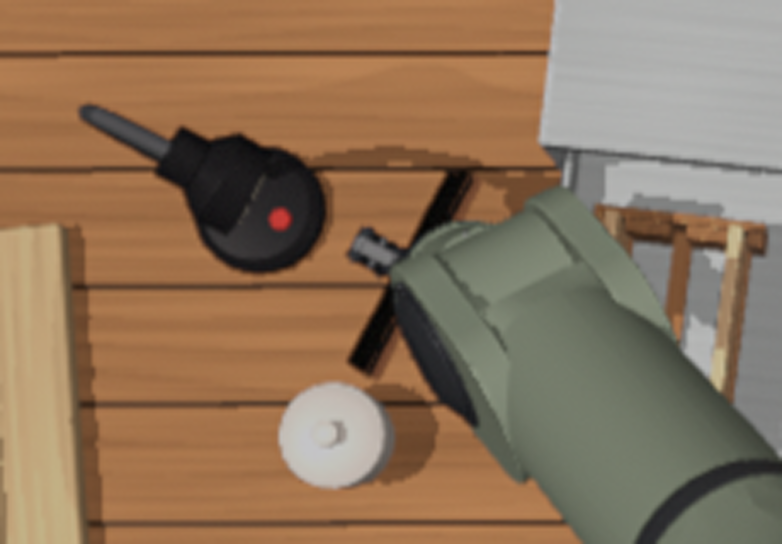

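The plank (crop (458,172) to (362,370), azimuth about -26°) is square to the lamp at crop (230,190). Both networks put the face within about 6 mm of the beam axis. Handing in.

```bash
python3 -m jog '[[[0,0,0,0,0,0,0],[0,0,0,0,0,0,0]]]'; python3 -c "
from workcell import bot
print(bot.job_done())"
```

```text
clock: 12.75
position: [0.5064, 0.2008, 0.3058]
tool_rot: [2.672, 0.0, 2.677]
force: [0.8, 0.1, -1.0]
grip_width: 0.0106
finger_force: 39.2
the job is handed in; nothing more can be done
None
```

I've handed the job in with the burnt plank held still in the lamp beam, burnt side to the lens and about 12 cm from it; the hand-in returned no verdict, so I don't know how it was judged.

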